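# Switch the ball sorter to its other chute and let the balls run

## Robot

A 6-joint arm with a two-finger parallel gripper is mounted at the origin on the work surface. World frame = base frame: x ahead of the robot, y to its left, z up, the work surface at z = 0. Lengths are in m, angles in degrees, forces in N, time in s.
With the tool pointing down it reaches from about 0.4 to 0.825 m from the base axis. Payload 7 kg.
Tool frame: the origin (TCP) lies on the centre line of the jaws, within the pads' length; the fingertips stand 14 mm ahead of it and the grasp point (between the pads) lies 5 mm behind it; z points along the fingers, x is the direction in which the jaws open and shut, and the axes are right-handed (so a half turn about z gives the same grasp; the last joint's range is limited). The gripper opens to 88 mm and grips with 3 to 60 N. Pads are 19 mm wide; open, the fingers measure 130 mm over their backs; the gripper's body (78 mm by 193 mm) begins 47 mm behind the grasp point.
Start: joints at [79.876, 20.546, 0.682, 0, -70.136, -16.507], TCP at [0.303, 0.603, 0.241] pointing down, gripper open.
Joint ranges: [-176.03, 176.03], [-82.01, 121.73], [-58.28, 71.71], [-173.87, 95.51], [-174.79, -0.11], [-173.66, 173.66]. Speed limits (degrees/s): [136.94, 136.94, 172.46, 180, 180, 180].

## Interface

Orientations are given as [roll, pitch, yaw] about the fixed x, y, z axes, in that order (R = Rz(yaw) Ry(pitch) Rx(roll)).
In Python, from plant import * gives the robot as it stands.
- The arm moves only by the shell command python3 -m handwheel 'ROWS' [OPENING]. ROWS is JSON, a list of rows, each a list of 2 entries, a list of its own where there are three numbers: the shift along the tool's x, y, z each as a share of 0.2 m, from -1 to 1, then the turn, a rotation vector about the tool's x, y, z each as a share of 360 degrees, from -1 to 1. In form: [[[tx, ty, tz], [ax, ay, az]], ...]. A call has 1 to 5 rows; each row is the pose to reach, as a shift and turn from the pose commanded when the call began, along the tool's axes at that moment, turning the shorter way round; what a row does not reach only later rows make up. A row lasts 1/12 s, in which the tool goes at most 41.7 mm and 7.16 degrees, less where a joint would pass 70% of its speed; a pose out of reach is approached as far as the arm can. A call with a number of a shift or a turn outside -1 to 1 is refused whole. A call with a gripper value outside its range is refused whole. OPENING is the closure, from -1 (fully open) to 1 (shut), set as the call begins (- or left out, the last holds). The fingers move at their own pace and stop on an object; the grip force is fixed at half the most. Time passes only in rows, so rows that repeat a pose let the fingers close. It gives the time, the measured TCP pose, the force and the opening at its end, in the units of the state.
- get_obs(): the state, without advancing time (a new reading comes with each control period).
- snapshot(name): name is "side" or "top"; returns a dict with "color" (480x640x3 uint8, red, green, blue), "z_map" (480x640 float32, m along the optical axis (not along the pixel's ray), 0 where there is no reading), "intrinsics" (3x3 intrinsics, pixels), "distortion" ([k1, k2, p1, p2, k3] as OpenCV has them; the pictures are not rectified), "rvec" (rotation vector, rad) and "tvec" (3), from world to camera coordinates, as OpenCV has them. Camera axes: x right, y down, z forward; pixel columns grow to the right and rows downward; lengths in m; the calibration is good to about 2 mm. A picture is of the moment at which its call begins.
- close_job(): hands the job in, once; it reports no verdict.
The state is a dict: "clock": time; "joint_pos": joint angles; "qvel": joint speeds; "tau": joint torques, N m; "tool_pos": TCP position; "orientation": TCP orientation; "force": force on the tool from outside, world axes, zero at the start; "moment": the same for the moment, N m; "opening": finger opening in m.
Only numpy, scipy, OpenCV 4.12 (cv2) and the standard library are available. Lean on these libraries where they do the work, as an engineer would, in place of code of your own. Each camera call takes 0.05 s, during which the arm holds its last target. There are 200 camera calls.

## Task

The seesaw gate of the little ball sorter is tipped towards the wrong tray: with a fingertip press down its raised end so that it rocks right over onto its other side, and only then push the black release paddle fully across, so that all three steel balls run down the other chute into the tray at its end. Do not touch or lift the balls, and leave the tools, stones, jar and cup lying about as they are.

Things in the scene. Friction and masses are not known exactly. Their poses are not given: they have to be found in the camera images.
- sorter: the ball sorter, an aluminium stand with a grey base, fixed to the bench, about 440 mm wide (its y) and 240 mm deep. Origin: on the bench straight below the middle of the gate's pivot. x axis: away from the robot, up the feed channel; y: to its left; z: up. Nothing of it stands taller than 166 mm. The gate lies along y below the feed channel's outlet, a chute and tray at each end
- gate (a joint): the seesaw gate: a 140 mm trough along the sorter's y, pivoting about its x, 75 mm above the bench. In rad, 0 = level; positive: left (+y) end raised, balls run to the right (-y) tray; negative: the reverse. Top-heavy (brass weight up to 80 mm above the pivot, in front), it lies on its stop at 0.3 or -0.3, either at the start, and falls to the other once pressed past level (under 2 N at a pad)
- left_pad (a point): middle of the upper face of the black finger pad at the gate's left (+y) end, on the robot's side of the gate. The pad is 52 mm (sorter x) by 36 mm (y), 5 mm thick, 70 mm from the pivot, its face about 98 mm above the bench when raised, 57 mm when down; nothing above it, and nothing below it but the bench and the 6 mm base
- right_pad (a point): the same point of the pad on the gate's right (-y) end
- release (a joint): the release slide, in m: near 0 (up to 0.004) the steel stop plate bars the feed channel; 0.032 is fully across and the channel is open. It slides towards the sorter's +y with about 1.2 N of friction and stays where it is left
- paddle (a point): middle of the top edge of the outer (-y) face of the release slide's black upright paddle, right of the feed channel, about 156 mm above the bench. The paddle is 30 mm wide (sorter x), 6 mm thick (y), 40 mm tall downwards from here. Push the outer face towards the sorter's +y; at this height the space on its -y side is free
- ball1_center (a point): centre of the lowest of three waiting steel balls, 18 mm across, 24 g, just behind the stop plate. They lie in the open feed channel: over the sorter's y = 0, inside 22 mm wide, 30 mm outside, walls 14 mm, climbing from its outlet at x = 10 mm (floor 104 mm above the bench) to x = 165 mm (floor 143 mm)
- left_tray (a point): the middle of the floor of the left (+y) grey tray, 10 mm above the bench; the tray is 81 mm (sorter y) by 94 mm (x) inside with walls up to 50 mm above the bench; a chute leads down into it from the gate's left end
- right_tray (a point): the same for the right (-y) tray
- ball2_center (a point): centre of the second ball, touching the first
- ball3_center (a point): centre of the third ball, the highest
- burin1: an engraver's burin lying down: mushroom-shaped wooden handle 31 mm across, thin steel shank, 113 mm long in all. Loose, only to be left alone. Origin: on the bench under it
- burin2: a second burin just like burin1. Loose, only to be left alone. Origin: on the bench under it
- stone1: a pale grey square abrasive stick, 100 x 13 x 13 mm. Loose, only to be left alone. Origin: on the bench under it
- stone2: a reddish flat abrasive stick, 110 x 18 x 10 mm. Loose, only to be left alone. Origin: on the bench under it
- jar: a small closed amber jar, 38 mm across, 45 mm tall, standing. Loose, only to be left alone. Origin: on the bench under it
- cup: an open grey cup, 70 mm across, 55 mm tall, standing. Loose, only to be left alone. Origin: on the bench under it
- brush: a 160 mm bench brush lying down. Loose, only to be left alone. Origin: on the bench under it

How it is judged (in metres and radians):
On the way, in this order (a step that is already met when the one before it is completed fails the run):
1. the gate has been rocked over onto its other stop while all three balls still wait in the feed channel (distance of left_pad from where it was at the start of the episode above 0.034 m and (value of joint gate above 0.25 rad or value of joint gate below -0.25 rad) and x of each of ball1_center, ball2_center, ball3_center in the frame of sorter above 0.055 m), for 0.2 s.
2. the release slide has been pushed fully across (value of joint release above 0.027 m), for 0.1 s.
At the end, for the whole second after the job is handed in: The gate lies on the stop opposite to where it began (beyond 0.25 rad, its pad moved over 34 mm), the release slide is at 27 mm or more, and all three balls lie in the tray on the side to which the gate now leads (distance of left_pad from where it was at the start of the episode above 0.034 m and (value of joint gate above 0.25 rad or value of joint gate below -0.25 rad) and ((value of joint gate below -0.25 rad and y of ball1_center in the frame of sorter between 0.134 and 0.219 m and x of ball1_center in the frame of sorter between -0.05 and 0.05 m and z of each of ball1_center, ball2_center, ball3_center in the frame of sorter below 0.045 m and y of ball2_center in the frame of sorter between 0.134 and 0.219 m and x of ball2_center in the frame of sorter between -0.05 and 0.05 m and y of ball3_center in the frame of sorter between 0.134 and 0.219 m and x of ball3_center in the frame of sorter between -0.05 and 0.05 m) or (value of joint gate above 0.25 rad and y of ball1_center in the frame of sorter between -0.219 and -0.134 m and x of ball1_center in the frame of sorter between -0.05 and 0.05 m and z of each of ball1_center, ball2_center, ball3_center in the frame of sorter below 0.045 m and y of ball2_center in the frame of sorter between -0.219 and -0.134 m and x of ball2_center in the frame of sorter between -0.05 and 0.05 m and y of ball3_center in the frame of sorter between -0.219 and -0.134 m and x of ball3_center in the frame of sorter between -0.05 and 0.05 m)) and value of joint release above 0.027 m); the robot touches nothing.
It fails at once if a ball is touched by the gripper or arm (contact force between any of ball1, ball2, ball3 and the fingers above 0.3 N or contact force between any of ball1, ball2, ball3 and the arm above 0.3 N).
It fails at once if a ball is lifted out of the sorter (height (world z) of any of ball1_center, ball2_center, ball3_center above 0.18 m).
It fails at once if a bystander is moved more than 25 mm (distance of any of burin1, burin2, stone1, stone2, jar, cup, brush from where it was at the start of the episode above 0.025 m).
It fails at once if a bystander is knocked over or lifted (angle between any of jar, cup's own z axis and vertical above 0.5 rad or height (world z) of any of burin1, burin2, stone1, stone2, jar, cup, brush above 0.02 m).
It also fails if it takes over 40 s, if anything falls off the work surface, if the arm or the gripper's body presses on something with over 40 N, if the wrist force passes 120 N, or if a joint passes its speed limit or range.

## Working session

There is one attempt and no reset: what is moved stays moved. The work goes in short steps, Python scripts to look and compute and a shell command to move; the robot and the scene stay as the last step left them, time stands still between calls to the robot, and variables do not carry over. Pictures are saved under pics/ and viewed, about 8 in all and at most 12, crops included, and the job is handed in when it is done.

```bash
mkdir -p pics
cat > h.py <<'E'
from plant import *
import numpy as np, cv2
from scipy.spatial.transform import Rotation as Ro
def cloud(s):
    z=s["z_map"];v,u=np.mgrid[0:480,0:640]
    n=cv2.undistortPoints(np.stack([u,v],-1).reshape(-1,1,2).astype(np.float64),s["intrinsics"],s["distortion"]).reshape(480,640,2)
    P=np.dstack([n*z[...,None],z])
    R=cv2.Rodrigues(np.array(s["rvec"],float))[0]
    W=(P-np.array(s["tvec"]).reshape(3))@R
    W[z==0]=np.nan
    return W
def shot(name,fn):
    s=snapshot(name); cv2.imwrite("pics/"+fn,s["color"][...,::-1]); W=cloud(s); np.savez("/tmp/"+name,W=W,c=s["color"]); return s,W
E
python3 - <<'E'
from h import *
for n in("top","side"):
    s,W=shot(n,n+"1.png")
    R=cv2.Rodrigues(np.array(s["rvec"],float))[0]; print(n,"cam",-R.T@np.array(s["tvec"]).reshape(3))
o=get_obs();print(o["clock"],o["tool_pos"],o["orientation"],o["opening"])
E
```

```text
top cam [0.4473975  0.14225447 1.08892218]
side cam [ 0.36721955 -0.60879424  0.65220951]
0.1 [0.30241831 0.60302378 0.23972869] [-1.79991838e+02 -8.40875343e-02 -1.16636622e+02] 0.08744400795470521
```

View pics/top1.png

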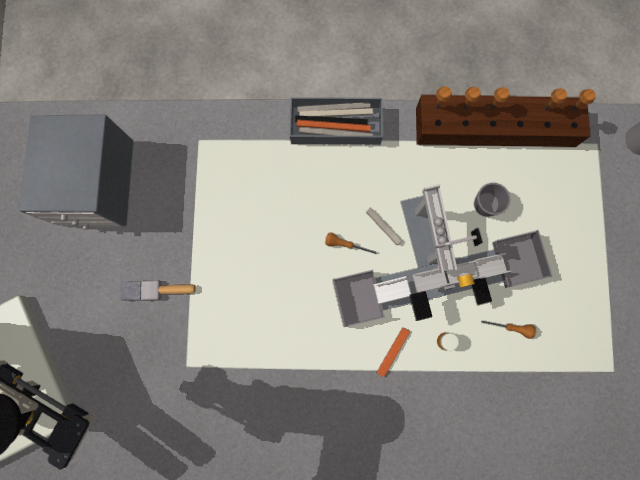

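View pics/side1.png

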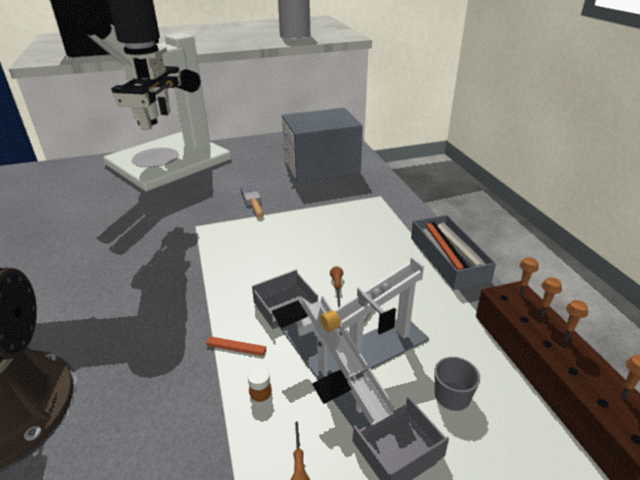

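Top view: the left pad is at (421,306), the right pad at (482,291), the paddle at (477,237), and the balls near (439,225). The side view agrees. Next I measure these from depth.

Run:
```python
from h import *
d=np.load("/tmp/top.npz");W=d["W"];c=d["c"].astype(int)
def comp(mask,W,tag,mn=15):
    n,l,st,ce=cv2.connectedComponentsWithStats(mask.astype(np.uint8))
    for i in range(1,n):
        if st[i,4]>=mn:
            p=W[l==i]; print(tag,ce[i].round(),st[i,4],"med",np.nanmedian(p,0).round(4),"zmin/max",np.nanpercentile(p[:,2],[3,97]).round(3))
roi=np.zeros((480,640),bool);roi[170:350,320:560]=1
comp(roi&(c.max(2)<35),W,"black")
comp(roi&(c[...,0]>170)&(c[...,2]<90)&(c[...,1]>110),W,"brass",8)
# feed channel direction: points z in .1..16
m=roi&(W[...,2]>.112)&(W[...,2]<.175)
comp(m,W,"high")
m2=roi&(W[...,2]>.04)&(W[...,2]<.056);comp(m2,W,"rim")
d=np.load("/tmp/side.npz");W=d["W"];c=d["c"].astype(int)
roi=np.zeros((480,640),bool);roi[250:420,250:450]=1
comp(roi&(c.max(2)<35),W,"sblack")
# channel direction from PCA of black
```

```text
black [477. 237.] 84 med [ 0.6083 -0.128   0.1457] zmin/max [0.122 0.156]
black [481. 291.] 329 med [ 0.5156 -0.158   0.0562] zmin/max [0.051 0.062]
black [421. 305.] 399 med [ 0.4842 -0.0282  0.0982] zmin/max [0.093 0.104]
brass [464. 280.] 119 med [ 0.5289 -0.1001  0.1498] zmin/max [0.141 0.154]
high [442. 224.] 1572 med [ 0.6296 -0.0593  0.1368] zmin/max [0.115 0.158]
high [464. 280.] 211 med [ 0.5276 -0.1007  0.1477] zmin/max [0.124 0.153]
rim [495. 197.] 285 med [ 0.7156 -0.199   0.0519] zmin/max [0.041 0.056]
rim [420. 210.] 19 med [ 0.6828 -0.0363  0.0477] zmin/max [0.041 0.055]
rim [535. 254.] 272 med [ 0.5997 -0.2868  0.0448] zmin/max [0.041 0.053]
rim [484. 266.] 229 med [ 0.5673 -0.1674  0.045 ] zmin/max [0.04  0.055]
rim [351. 299.] 197 med [0.4921 0.1127 0.0454] zmin/max [0.041 0.053]
rim [503. 272.] 24 med [ 0.5545 -0.2069  0.0511] zmin/max [0.043 0.055]
rim [397. 288.] 310 med [0.5225 0.006  0.0453] zmin/max [0.04  0.054]
rim [485. 290.] 165 med [ 0.5175 -0.1663  0.0535] zmin/max [0.05  0.056]
rim [449. 342.] 227 med [ 0.413  -0.0942  0.0446] zmin/max [0.041 0.048]
sblack [289. 314.] 510 med [ 0.4811 -0.0292  0.0978] zmin/max [0.092 0.103]
sblack [386. 321.] 276 med [ 0.609  -0.1305  0.1393] zmin/max [0.121 0.156]
sblack [332. 386.] 698 med [ 0.5142 -0.1578  0.0568] zmin/max [0.051 0.062]
```

Gate stands at +0.3 (left raised), sorter yaw ≈14°. So I press the left pad at about (0.483,−0.029), z 0.098, with closed jaws along sorter x and the body leaning outwards. First I transit at the present height and then turn.

```bash
cat >> h.py <<'E'
YAW=np.radians(14)
SX=np.array([np.cos(YAW),np.sin(YAW),0]);SY=np.array([-np.sin(YAW),np.cos(YAW),0])
def to(p,tilt=0):
    o=get_obs();R=Ro.from_euler("xyz",o["orientation"],degrees=True)
    G=Ro.from_euler("xyz",[180,0,-166],degrees=True)*Ro.from_euler("x",tilt,degrees=True)
    print("t",round(o["clock"],2),"pos",o["tool_pos"].round(4) if hasattr(o["tool_pos"],"round") else o["tool_pos"],"F",np.round(o["force"],1))
    print("shift",(R.inv().apply(np.array(p)-np.array(o["tool_pos"]))/.2).round(3),"turn",((R.inv()*G).as_rotvec(degrees=True)/360).round(4))
E
python3 -m handwheel '[[[0.59,-0.55,0],[0,0,0]],[[0.59,-0.55,0],[0,0,0]],[[0.59,-0.55,0],[0,0,0]],[[0.59,-0.55,0],[0,0,0]],[[0.59,-0.55,0],[0,0,0]]]' 1
python3 -m handwheel '[[[0.59,-0.55,0],[0,0,0]],[[0.59,-0.55,0],[0,0,0]],[[0.59,-0.55,0],[0,0,0]],[[0.59,-0.55,0],[0,0,0]],[[0.59,-0.55,0],[0,0,0]]]'
python3 -m handwheel '[[[0.59,-0.55,0],[0,0,0]],[[0.59,-0.55,0],[0,0,0]],[[0.59,-0.55,0],[0,0,0]],[[0.59,-0.55,0],[0,0,0]],[[0.59,-0.55,0],[0,0,0]]]'
python3 -m handwheel '[[[0,0,0],[0,0,0.137]],[[0,0,0],[0,0,0.137]],[[0,0,0],[0,0,0.137]],[[0,0,0],[0,0,0.137]],[[0,0,0],[0,0,0.137]]]'
python3 -c "
from h import *
to([.48,-.025,.20],15)"
```

```text
clock: 0.52
tool_pos: [0.3486, 0.4431, 0.2409]
orientation: [180.0, -0.1, -116.8]
force: [-0.5, -0.3, -0.1]
opening: 0.06
clock: 0.93
tool_pos: [0.3936, 0.2887, 0.2406]
orientation: [180.0, -0.1, -116.8]
force: [-1.1, 1.1, -0.3]
opening: 0.0264
clock: 1.35
tool_pos: [0.4391, 0.1343, 0.2404]
orientation: [180.0, -0.1, -116.9]
force: [0.2, 0.8, -0.1]
opening: 0.0006
clock: 1.77
tool_pos: [0.4387, 0.1389, 0.2403]
orientation: [180.0, -0.0, -152.8]
force: [-0.4, 0.8, -0.6]
opening: 0.0007
t 1.77 pos [0.4387 0.1389 0.2403] F [-0.4  0.8 -0.6]
shift [ 0.191 -0.823  0.202] turn [0.0415 0.0047 0.0364]
```

```bash
python3 -m handwheel '[[[0.19,-0.823,0.2],[0.0415,0.0047,0.0364]],[[0.19,-0.823,0.2],[0.0415,0.0047,0.0364]],[[0.19,-0.823,0.2],[0.0415,0.0047,0.0364]],[[0.19,-0.823,0.2],[0.0415,0.0047,0.0364]],[[0.19,-0.823,0.2],[0.0415,0.0047,0.0364]]]'
python3 - <<'E'
from h import *
shot("side","side2.png");shot("top","top2.png")
pad=np.array([.4827,-.0287,.098]); tip=pad-.006*SX
to(tip+[0,0,.0135+.02]+.0036*SY,15)
c=cv2.imread("pics/side2.png")[120:440,180:480];t=cv2.imread("pics/top2.png")[160:360,320:560]
cv2.imwrite("pics/c2.png",np.hstack([cv2.resize(c,(375,400)),cv2.resize(t,(425,400))]))
E
```

```text
clock: 2.18
tool_pos: [0.4797, -0.0283, 0.1981]
orientation: [-164.9, -0.3, -165.7]
force: [-0.7, 0.5, 0.0]
opening: 0.0004
t 2.28 pos [ 0.4807 -0.0263  0.1996] F [ 0.5  0.8 -0.1]
shift [0.022 0.092 0.328] turn [-0.0001 -0.0001  0.0007]
```

View pics/c2.png

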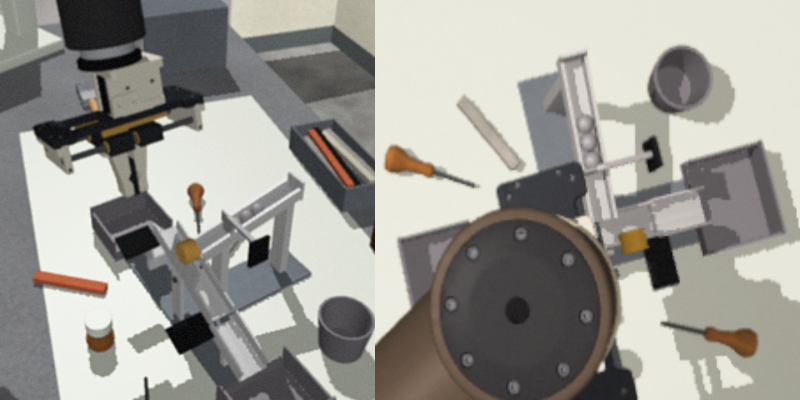

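The crop shows closed fingertips at (135,190), above the left pad at (138,242). The gripper's long side runs along sorter x, clear of the weight and channel. Now descending and pressing.

```bash
python3 -m handwheel '[[[0.02,0.09,0.33],[0,0,0]],[[0.02,0.09,0.33],[0,0,0]],[[0.02,0.09,0.33],[0,0,0]]]'
python3 -m handwheel '[[[0,0.013,0.05],[0,0,0]],[[0,0.026,0.1],[0,0,0]],[[0,0.039,0.15],[0,0,0]],[[0,0.039,0.15],[0,0,0]]]'
python3 - <<'E'
from h import *
o=get_obs();print(o["tool_pos"],o["force"])
s,W=shot("side","side3.png")
cv2.imwrite("pics/c3.png",cv2.resize(cv2.imread("pics/side3.png")[200:440,200:480],(560,480)))
E
```

```text
clock: 2.53
tool_pos: [0.4745, -0.0261, 0.1284]
orientation: [-165.0, -0.3, -165.7]
force: [-1.0, -0.6, -0.7]
opening: -0.0
clock: 2.87
tool_pos: [0.4777, -0.0249, 0.1013]
orientation: [-165.0, -0.0, -165.6]
force: [-0.2, 0.1, -0.4]
opening: 0.0002
[ 0.47772728 -0.0248589   0.10130379] [-0.22530784  0.09903681 -0.41504888]
```

View pics/c3.png

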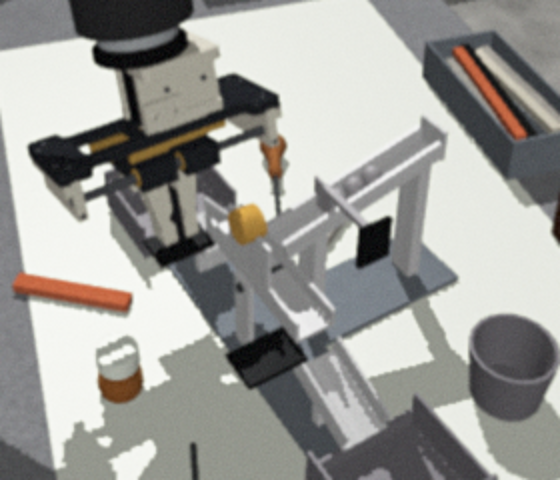

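Crop c3 shows the fingertips on the left pad at about (180,245) and the gate partly down. Pressing about 25 mm further.

```bash
python3 -m handwheel '[[[0,0.011,0.04],[0,0,0]],[[0,0.021,0.08],[0,0,0]],[[0,0.032,0.12],[0,0,0]],[[0,0.032,0.12],[0,0,0]],[[0,0.032,0.12],[0,0,0]]]'
python3 - <<'E'
from h import *
s,W=shot("side","side4.png")
c=s["color"].astype(int)
roi=np.zeros((480,640),bool);roi[250:420,250:450]=1
n,l,st,ce=cv2.connectedComponentsWithStats((roi&(c.max(2)<35)).astype(np.uint8))
for i in range(1,n):
    if st[i,4]>40: print(ce[i].round(),st[i,4],np.nanmedian(W[l==i],0).round(4))
cv2.imwrite("pics/c4.png",cv2.resize(cv2.imread("pics/side4.png")[200:440,200:480],(560,480)))
E
```

```text
clock: 3.33
tool_pos: [0.4771, -0.0258, 0.0758]
orientation: [-165.0, -0.1, -165.6]
force: [0.7, -0.1, -0.7]
opening: 0.0007
[283. 284.] 1054 [ 0.4651 -0.0319  0.1592]
[290. 329.] 210 [ 0.4798 -0.0345  0.0609]
[386. 321.] 270 [ 0.6093 -0.1305  0.1392]
[331. 368.] 504 [ 0.5131 -0.1587  0.0993]
```

View pics/c4.png

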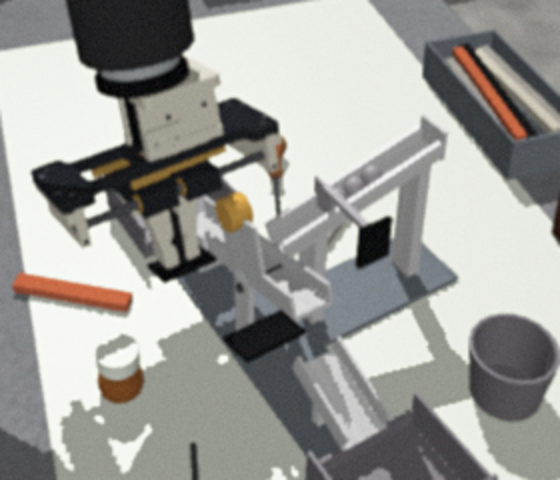

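Gate is over: the right pad is now at z 0.099 and the left at 0.061, with the balls still waiting at (365,180). Backing off along the tool axis, then going to the −y side of the paddle.

```bash
python3 -m handwheel '[[[0,0,-0.2],[0,0,0]],[[0,0,-0.4],[0,0,0]],[[0,0,-0.6],[0,0,0]],[[0,0,-0.84],[0,0,0]],[[0,0,-0.84],[0,0,0]]]'
python3 -m handwheel '[[[0,0,0],[-0.0417,0,0]],[[0,0,0],[-0.0417,0,0]],[[0,0,0],[-0.0417,0,0]]]'
python3 - <<'E'
from h import *
f=np.array([.609,-.1305,0]); to(f-.05*SY+[0,0,.24])
E
```

```text
clock: 3.8
tool_pos: [0.4695, 0.0192, 0.2458]
orientation: [-165.1, 0.6, -165.5]
force: [1.1, -0.1, 0.0]
opening: 0.0003
clock: 4.05
tool_pos: [0.4677, 0.0168, 0.2401]
orientation: [179.5, 0.3, -165.7]
force: [1.3, -0.2, 1.7]
opening: 0.0005
t 4.05 pos [0.4677 0.0168 0.2401] F [ 1.3 -0.2  1.7]
shift [-0.501 -1.139 -0.007] turn [0.0015 0.0008 0.0009]
```

```bash
python3 -m handwheel '[[[-0.25,-0.57,0],[0,0,0]],[[-0.25,-0.57,0],[0,0,0]],[[-0.25,-0.57,0],[0,0,0]],[[-0.25,-0.57,0],[0,0,0]],[[-0.25,-0.57,0],[0,0,0]]]'
python3 -m handwheel '[[[-0.25,-0.57,0],[0,0,0]],[[-0.25,-0.57,0],[0,0,0]],[[-0.25,-0.57,0],[0,0,0]],[[-0.25,-0.57,0],[0,0,0]],[[-0.25,-0.57,0],[0,0,0]]]'
python3 - <<'E'
from h import *
f=np.array([.609,-.1305,0]); to(f-.05*SY+[0,0,.144])
E
```

```text
clock: 4.47
tool_pos: [0.5438, -0.0834, 0.2374]
orientation: [-180.0, -0.1, -165.9]
force: [-0.2, 0.9, 0.7]
opening: 0.0006
clock: 4.88
tool_pos: [0.6202, -0.1801, 0.2372]
orientation: [180.0, -0.1, -165.7]
force: [0.0, 1.0, -0.4]
opening: 0.0006
t 4.88 pos [ 0.6202 -0.1801  0.2372] F [ 0.   1.  -0.4]
shift [-0.007  0.004  0.466] turn [ 0.0001 -0.0003  0.0007]
```

```bash
python3 -m handwheel '[[[0,0,0.2],[0,0,0]],[[0,0,0.4],[0,0,0]],[[0,0,0.465],[0,0,0]],[[0,0,0.465],[0,0,0]]]'
python3 - <<'E'
from h import *
f=np.array([.609,-.1305,0]); to(f-.01*SY+[0,0,.144])
shot("side","side5.png");shot("top","top5.png")
c=cv2.imread("pics/side5.png")[200:440,240:480];t=cv2.imread("pics/top5.png")[170:350,380:560]
cv2.imwrite("pics/c5.png",np.hstack([cv2.resize(c,(400,400)),cv2.resize(t,(400,400))]))
E
```

```text
clock: 5.22
tool_pos: [0.6168, -0.1775, 0.1417]
orientation: [179.8, -0.4, -165.6]
force: [0.2, -0.2, 0.8]
opening: 0.0006
t 5.22 pos [ 0.6168 -0.1775  0.1417] F [ 0.2 -0.2  0.8]
shift [-0.02   0.188 -0.011] turn [ 0.0004 -0.001   0.0012]
```

View pics/c5.png

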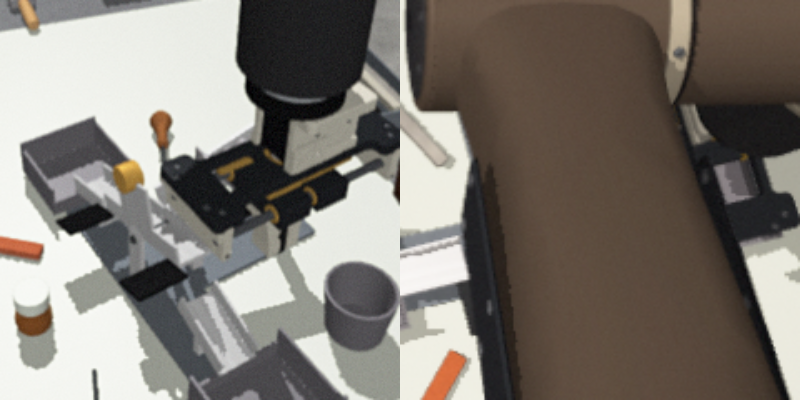

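The paddle is hidden behind the gripper in these crops; the gate is still over. Pushing towards +y in steps and watching the force.

```bash
python3 -m handwheel '[[[-0.01,0.08,0],[0,0,0]],[[-0.01,0.15,0],[0,0,0]],[[-0.01,0.2,0],[0,0,0]],[[-0.01,0.23,0],[0,0,0]],[[-0.01,0.25,0],[0,0,0]]]'
python3 -m handwheel '[[[0,0.02,0],[0,0,0]],[[0,0.04,0],[0,0,0]],[[0,0.06,0],[0,0,0]],[[0,0.07,0],[0,0,0]],[[0,0.07,0],[0,0,0]]]'
python3 - <<'E'
from h import *
o=get_obs();f=np.array([.609,-.1305,0]);print("past initial face",(np.array(o["tool_pos"])-f)@SY, "Fy",np.array(o["force"])@SY)
s,W=shot("side","side6.png")
cv2.imwrite("pics/c6.png",cv2.resize(cv2.imread("pics/side6.png")[200:440,240:480],(480,480)))
E
```

```text
clock: 5.73
tool_pos: [0.6102, -0.1294, 0.1472]
orientation: [-180.0, 0.2, -165.5]
force: [1.1, -0.8, 1.3]
opening: 0.0
clock: 6.15
tool_pos: [0.6059, -0.1166, 0.1454]
orientation: [180.0, 0.0, -165.6]
force: [-0.2, -0.0, 0.6]
opening: 0.0004
past initial face 0.014274706354401487 Fy 0.028568224744526992
```

View pics/c6.png

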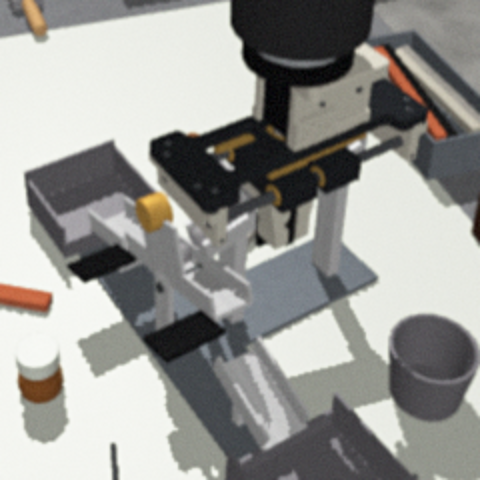

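Crop c6 shows balls already leaving the channel at about (205,250). The slide is at roughly 24 mm, so I push on to the end stop.

```bash
python3 -m handwheel '[[[0,0.02,0],[0,0,0]],[[0,0.04,0],[0,0,0]],[[0,0.05,0],[0,0,0]],[[0,0.05,0],[0,0,0]],[[0,0.05,0],[0,0,0]]]'
python3 - <<'E'
from h import *
o=get_obs();f=np.array([.609,-.1305,0]);print("past initial face",(np.array(o["tool_pos"])-f)@SY, "Fy",np.array(o["force"])@SY)
E
```

```text
clock: 6.62
tool_pos: [0.6051, -0.1137, 0.1456]
orientation: [-179.5, -0.0, -165.7]
force: [11.6, -35.7, -12.1]
opening: 0.0
past initial face 0.017213726342420924 Fy -37.42905181885849
```

On the end stop, with 37 N back. Retreating the same way, then up and clear of the view.

```bash
python3 -m handwheel '[[[0,-0.1,0],[0,0,0]],[[0,-0.3,0],[0,0,0]],[[0,-0.35,-0.2],[0,0,0]],[[0,-0.35,-0.4],[0,0,0]],[[0,-0.35,-0.5],[0,0,0]]]'
python3 -m handwheel '[[[0,-0.8,0],[0,0,0]],[[0,-0.8,0],[0,0,0]],[[0,-0.8,0],[0,0,0]],[[0,-0.8,0],[0,0,0]],[[0,-0.8,0],[0,0,0]]]'
python3 - <<'E'
from h import *
s,W=shot("top","top7.png")
c=s["color"].astype(int);roi=np.zeros((480,640),bool);roi[170:350,380:540]=1
n,l,st,ce=cv2.connectedComponentsWithStats((roi&(c.max(2)<35)).astype(np.uint8))
for i in range(1,n):
    if st[i,4]>40: print(ce[i].round(),st[i,4],np.nanmedian(W[l==i],0).round(4))
cv2.imwrite("pics/c7.png",cv2.resize(cv2.imread("pics/top7.png")[160:400,300:620],(800,600)))
E
```

```text
clock: 7.03
tool_pos: [0.6223, -0.1767, 0.2496]
orientation: [-179.9, 0.2, -165.7]
force: [1.5, 0.4, 1.3]
opening: -0.0
clock: 7.45
tool_pos: [0.6606, -0.3355, 0.2433]
orientation: [180.0, -0.1, -165.9]
force: [-0.4, 1.1, -0.8]
opening: 0.0006
[462. 241.] 80 [ 0.6011 -0.1001  0.1463]
```

View pics/c7.png

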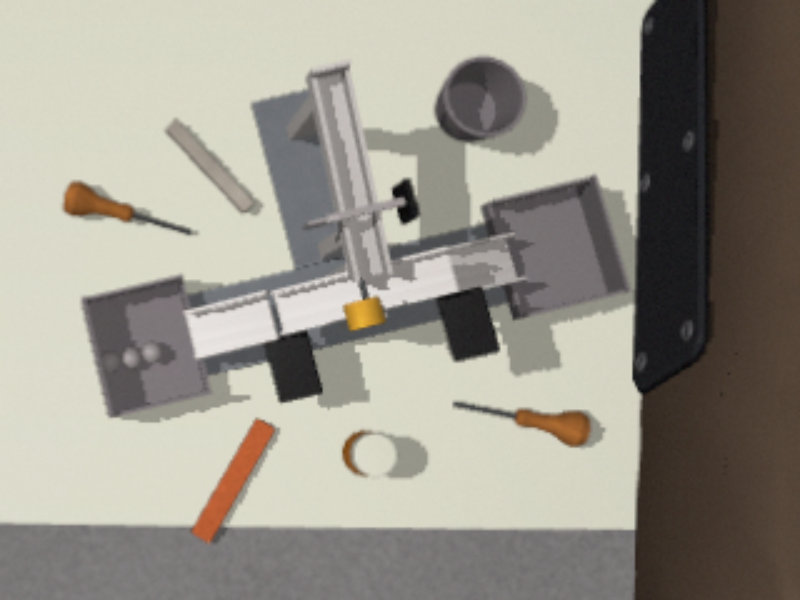

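Crop c7 shows all three balls in the left tray at (110–152,357), the gate over with its weight leaning left, the paddle moved about 29 mm, and the bystanders unmoved. One check of the paddle from the side view, and of the balls at rest.

```bash
python3 -m handwheel '[[[0,0,-0.1],[0,0,0]],[[0,0,-0.1],[0,0,0]],[[0,0,-0.1],[0,0,0]],[[0,0,-0.1],[0,0,0]],[[0,0,-0.1],[0,0,0]]]'
python3 - <<'E'
from h import *
a=np.load("/tmp/side.npz")
def black(c,W):
    m=(c.max(2)<45)&(np.abs(W[...,0]-.605)<.04)&(np.abs(W[...,1]+.115)<.05)&(W[...,2]>.11)&(W[...,2]<.16)
    p=W[m]; return m.sum(),np.median(p,0).round(4)
s=snapshot("side");print("side",black(s["color"],cloud(s)))
s=snapshot("top");W=cloud(s);print("top",black(s["color"],W))
c0=cv2.imread("pics/top1.png")[...,::-1];
g=s["color"].astype(int).max(2);P=(W-[.525,-.082,0])
dif=np.abs(s["color"].astype(int)-c0).sum(2)>60;roi=np.zeros_like(dif);roi[260:335,330:375]=1
n,l,st,ce=cv2.connectedComponentsWithStats((dif&roi).astype(np.uint8))
for i in range(1,n):
    if st[i,4]>8: print("ball px",ce[i].round(),st[i,4],np.nanmedian(W[l==i],0).round(3))
old=cv2.imread("pics/top7.png")[...,::-1].astype(int);print("motion px in tray",(np.abs(old-s["color"].astype(int)).sum(2)>60)[260:335,330:375].sum())
E
```

```text
clock: 7.92
tool_pos: [0.6606, -0.3291, 0.2651]
orientation: [179.9, 0.0, -165.6]
force: [0.2, -0.0, -0.4]
opening: 0.0001
side (np.int64(273), array([ 0.6018, -0.1031,  0.1404]))
top (np.int64(86), array([ 0.6024, -0.1   ,  0.1475]))
ball px [366. 301.] 45 [0.495 0.072 0.01 ]
ball px [352. 302.] 41 [0.491 0.101 0.025]
ball px [358. 303.] 33 [0.49  0.088 0.017]
motion px in tray 0
```

The slide moved 28.5 mm in both views, from a start of 0–4 mm, and met a hard stop. The balls are at rest in the left tray, so I'm handing in.

```bash
python3 -c "
from plant import *
print(close_job())"
```

```text
the job is handed in; nothing more can be done
None
```

The job is done and handed in at about 8 s on the robot's clock; `close_job()` gives no verdict.

- **Gate:** I pressed the raised left pad with the closed fingertips until the gate rocked over. The right pad then read z = 0.099 m and the left 0.061 m, and the balls were still waiting in the channel.
- **Release:** I pushed the black paddle towards +y until it met its end stop, with 37 N back on the tool. Both cameras showed it had moved about 28.5 mm from a start somewhere between 0 and 4 mm, which puts it above the required 27 mm. The margin is about 1.5 mm or more, with the calibration good to about 2 mm.
- **Balls and surroundings:** In the last views all three balls lay still in the left tray and the gate was still over. The bystanders in view looked unmoved, though I did not measure them and the brush was outside the last crop I viewed. The arm stood clear of everything.

The balls began to run when the slide was at about 24 mm, before it was fully across, but well after the gate was over. No check failed or disagreed.

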